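# Free the decanter: break the seized cradle knob loose and draw the keeper

### The arm

A 6-joint arm with a two-finger parallel gripper is mounted at the origin on the work surface. World frame = base frame: x ahead of the robot, y to its left, z up, the work surface at z = 0. Lengths are in mm, angles in rad, forces in N, time in s.
With the tool pointing down it reaches from about 275 to 750 mm from the base axis. Payload 10.2 kg.
Tool frame: the origin (TCP) lies at the very end of the fingers, on their centre line; the grasp point (between the pads) lies hold_point_z behind it (hold_point_z is the distance from the TCP to the grasp point, in mm); z points along the fingers, y is the line along which they close (so a half turn about z gives the same grasp; the last joint's range is limited). The gripper opens to 88 mm and grips with 3 to 60 N. Pads are 18 mm wide; open, the fingers measure 123 mm over their backs; the gripper's body (75 mm by 187 mm) begins 45 mm behind the grasp point.
Start: joints at [-1.537, 0.313, 1.498, -0, 1.331, -0.223], TCP at [133.33, -507.794, 238.72] pointing down, gripper open.
Joint ranges: [-2.94, 2.94], [-0.97, 2.17], [0.19, 2.56], [-1.23, 4.37], [0.02, 3.11], [-2.88, 2.88]. Speed limits (rad/s): [2.39, 2.39, 3.01, 3.14, 3.14, 3.14].

### API

Orientations are given as a unit quaternion [w, x, y, z].
In Python, from plant import * gives the robot as it stands. The module is installed in compiled form; this text tells all that it offers.
- The arm moves only by the tool drive_tool, never from a script. Its argument "increments" is a list of rows, each a list of 7 numbers: the shift along the tool's x, y, z each as a share of 0.2 m, from -1 to 1, then the turn, a rotation vector about the tool's x, y, z each as a share of 1.5 rad, from -1 to 1, then the finger opening in mm, from 0 to 88.1. In form: [[x, y, z, ax, ay, az, fingers], ...]. A call has 1 to 8 rows; each row is the pose to reach, as a shift and turn from the pose commanded when the call began, along the tool's axes at that moment; what a row does not reach only later rows make up. A row lasts 1/12 s, in which the tool goes at most 41.7 mm and 7.16 degrees, less where a joint would pass 70% of its speed; a pose out of reach is approached as far as the arm can. A call with a number of a shift or a turn outside -1 to 1 is refused whole. A call with a gripper value outside its range is refused whole. The fingers move at their own pace and stop on an object; "grip_force" is the grip in N (left out, the last holds). Time passes only in rows, so rows that repeat a pose let the fingers close. It gives the time, the measured TCP pose, the force, the opening and the grip force at its end, in the units of the state.
- get_obs(): the state, without advancing time (a new reading comes with each control period).
- get_image(name): name is "side" or "top"; returns a dict with "color" (480x640x3 uint8, red, green, blue), "z_map" (480x640 float32, mm along the optical axis (not along the pixel's ray), 0 where there is no reading), "camera_matrix" (3x3 intrinsics, pixels), "R" (3x3) and "t" (3): a world point X has camera coordinates R X + t. Camera axes: x right, y down, z forward; pixel columns grow to the right and rows downward; lengths in mm; the calibration is good to about 2 mm. A picture is of the moment at which its call begins.
- job_done(): hands the job in; it is judged then, once.
Trained networks look in a picture, given as the dict that the camera call returned (one of the last four; its "shot" number tells which), for a name from the list of things; names that differ only in an ending like _2 or _b are one class to them, and where a whole thing is asked for, a point or a joint stands for the part that bears it (a point fixed in the world has none). Each returns a list of dicts, best first, with "conf" (0 to 1); they miss things now and then, are a little off and sometimes report something else, mostly with a low value. They report only what shows in the picture. A call takes as long as a camera call. They do not tell look-alikes from the thing itself.
- boxes_of(picture, label): "point" ([x, y, z] in mm, in world coordinates, good to about 4 mm: the middle of the surface that is visible of it).
- tip_of(picture, label): "point" ([x, y, z] in mm, in world coordinates, good to about 4 mm: a listed point, or the origin of a listed thing).
The state is a dict: "t": time; "q": joint angles; "qd": joint speeds; "effort": joint torques, N m; "tcp_pos": TCP position; "tcp_rot": TCP orientation; "wrist_force": force on the tool from outside, world axes, zero at the start; "torque": the same for the moment, N m; "grip_width": finger opening in mm; "grasp_force": force on a finger pad.
Only numpy, scipy, OpenCV 4.12 (cv2) and the standard library are available. Lean on these libraries where they do the work, as an engineer would, in place of code of your own. Each camera call takes 0.05 s, during which the arm holds its last target. There are 200 camera calls.

### The job

The decanter is locked into its wooden cradle and the lock knob has seized. Break the knob loose with a short firm twist anticlockwise, without wrenching its springy plinth far round, then turn it on freely until you feel it nip against its hidden open stop: bring it up to a light but definite pressure (about 0.25 N m, the stop is delicate) and no more. Then draw the wooden keeper fully back off the decanter's foot to the end of its slide and let go, leaving the decanter, the two tumblers and the jar undisturbed.

Things in the scene. Friction and masses are not known exactly. Their poses are not given: they have to be found in the camera images.
- cradle: Oak cradle, fixed to the shelf top: board 180 (x) x 400 (y) x 18 mm thick, an end rail 40 mm high at each end. Origin: centre of its underside, on the shelf top; yaw varies. In its axes, at x = 0: knob at y = -150 mm, keeper tab at y = -25 mm when locked, decanter axis at y = +110 mm.
- knob (a joint): Turn of the knob on its plinth, rad: 0 locked, grows anticlockwise seen from above. From about 0.03 to 0.35 it is seized and needs 0.4 to 0.65 N m (varies): grip the bar with 40 N or more. Then it jumps on to about 0.5 and turns with under 0.06 N m until it meets a hard stop hidden in the plinth, at 0.95 to 1.40 (varies). Stays where left. The keeper is blocked below about 0.9.
- knob_grip (a point): Point on the knob's axis at grip height, 78.5 mm above the shelf top. The grip is a steel bar 44 mm long, 12 thick, 32 tall (56 to 88 mm above the shelf top); x axis along the bar towards its pointer nose (31 mm out), along the cradle's x when locked, z up. Below it a neck 22 mm wide and a 44 mm skirt disc with its top 52 mm up; nothing higher within 80 mm of the axis.
- mount (a joint): Twist of the knob's round oak plinth (74 mm wide, top 46 mm above the shelf top) on its rubber bush, rad: 0 at rest, anticlockwise positive, springs back. 6 N m per rad, so it shows the torque on the knob: breaking loose gives 0.06 to 0.11 (over 0.16 either way tears the bush); at the open stop 0.02 (0.12 N m) is firm enough, over 0.07 (0.42 N m) breaks the stop.
- keeper (a joint): How far the keeper is drawn back, m: 0 locked, 0.030 at the end of its slide. It moves along the cradle's -y (away from the decanter, towards the knob) with about 4 N of rubbing, and stays where left. At 0 its tongue lies over the decanter's foot, 2 mm above it.
- keeper_tab (a point): Grip point in the keeper's upright wooden tab: 12 mm thick along the cradle's y, 36 mm wide along x, standing 36 to 74 mm above the shelf top on a wooden carriage 50 mm long. The point lies inside it, 60 mm above the shelf top; axes parallel to the cradle's.
- decanter: Empty glass ship's decanter, about 900 g, loose, 200 mm tall, upright on the cradle's board. Foot 150 mm wide and 10 mm thick, body 116 mm wide narrowing to 72 mm at 100 mm up, slim neck. Origin: centre of its underside.
- tumbler1: Loose crystal tumbler, 80 mm wide, 90 mm tall, on the robot's side of the cradle. Origin: centre of its underside.
- tumbler2: The other tumbler, same size, beyond the cradle.
- jar: Closed empty flip-top glass jar, 100 mm wide, 145 mm tall, loose, beyond the cradle. Origin: centre of its underside.
Not all that is in view belongs to the job. What is shaped like the decanter but blue or yellow is not meant.

How it is judged:
By the outcome, as a careful person would: the job done as asked, in the order asked, and still so for the second after the job is handed in, with the robot touching nothing.
It also fails if it takes over 72 s, if anything falls off the work surface, if the arm or the gripper's body presses on something with over 40 N, if the wrist force passes 120 N, or if a joint passes its speed limit or range.

## Working session

There is one attempt and no reset: what is moved stays moved. The work goes in short steps, Python scripts to look and compute and a tool call to move; the robot and the scene stay as the last step left them, time stands still between calls to the robot, and variables do not carry over. Pictures are saved under pics/ and viewed, at most 10 in all, crops included, and the job is handed in when it is done.

Besides the shell and the picture viewer there is one more tool, called after "Call:" by a JSON object that holds its "name" and its "arguments". drive_tool: Moves the arm, as the interface text tells. Its arguments: {"type":"object","properties":{"increments":{"type":"array","items":{"type":"array","items":{"type":"number"}}},"grip_force":{"type":"number"}},"required":["increments"]}

```bash
mkdir -p pics; python3 - <<'E'
from plant import *
import cv2
o=get_obs(); print({k:np.round(v,3).tolist() if k!='t' else v for k,v in o.items()} if 'np' in globals() else o)
for c in ("top","side"):
    p=get_image(c); cv2.imwrite(f"pics/{c}0.png",p["color"][:,:,::-1])
    for l in ("cradle","knob_grip","keeper_tab","decanter","tumbler1","tumbler2","jar"):
        print(c,l,[( [round(float(x)) for x in d["point"]],round(float(d["conf"]),2)) for d in tip_of(p,l)[:4]])
E
```

```text
{'t': 0.0, 'q': array([-1.53741858e+00,  3.13420576e-01,  1.49843739e+00, -8.16235441e-06,
        1.33100766e+00, -2.23390351e-01]), 'qd': array([ 1.36226556e-03,  3.83513794e-04,  8.29693874e-04,  1.59542309e-03,
        8.39480362e-04, -5.59699699e-05]), 'effort': array([ 1.73789584e-03, -4.02200603e+01, -2.52273828e+01,  6.95522223e-02,
        3.51847603e-02, -1.02399456e-04]), 'tcp_pos': array([ 133.30946039, -507.5332886 ,  238.1760127 ]), 'tcp_rot': array([-6.33992983e-04,  9.91769756e-01,  1.28032598e-01,  5.64334643e-05]), 'wrist_force': array([ 0.86234221, -0.149204  ,  0.5689335 ]), 'torque': array([ 0.00056676, -0.03260143, -0.003312  ]), 'grasp_force': 0.0, 'grip_width': 88.17317904661394}
top cradle [([531, 63, -2], 0.92)]
top knob_grip [([566, -83, 76], 0.72)]
top keeper_tab [([541, 40, 58], 0.6)]
top decanter [([512, 168, 18], 0.91), ([655, 383, -2], 0.87), ([226, 413, 5], 0.76), ([528, -260, 0], 0.67)]
top tumbler1 [([676, 76, 0], 0.81), ([366, 144, 3], 0.73)]
top tumbler2 [([676, 76, 0], 0.81), ([366, 144, 3], 0.73)]
top jar [([721, -41, -2], 0.64)]
side cradle []
side knob_grip [([561, -81, 81], 0.81)]
side keeper_tab [([539, 39, 59], 0.58)]
side decanter [([222, 404, -2], 0.89), ([656, 384, 1], 0.83), ([525, -266, -1], 0.74), ([511, 174, 18], 0.73)]
side tumbler1 [([373, 145, -2], 0.73), ([674, 75, -1], 0.63)]
side tumbler2 [([373, 145, -2], 0.73), ([674, 75, -1], 0.63)]
side jar []
```

View pics/top0.png

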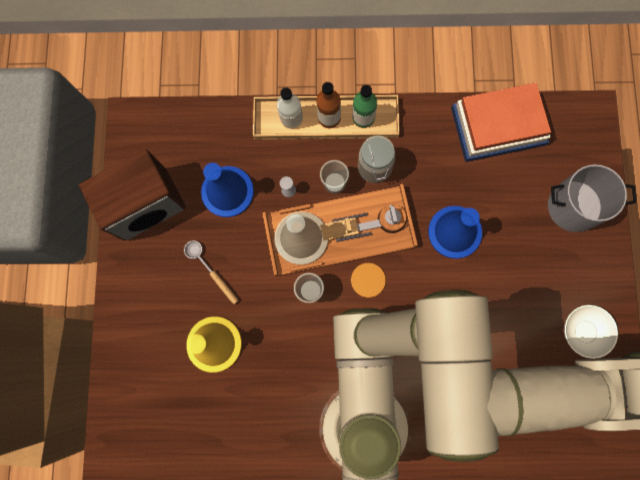

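View pics/side0.png

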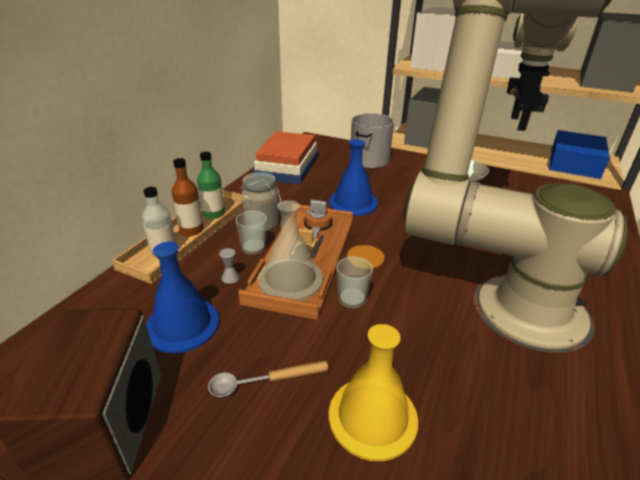

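```bash
cat > h.py <<'E'
from plant import *
import numpy as np, cv2
def cloud(p):
    z=p["z_map"].astype(float);K=np.array(p["camera_matrix"]);v,u=np.mgrid[:480,:640]
    c=np.stack([(u-K[0,2])/K[0,0]*z,(v-K[1,2])/K[1,1]*z,z],-1)
    w=(c-np.array(p["t"]))@np.array(p["R"]); w[z==0]=np.nan; return w
def proj(p,X):
    c=np.array(p["R"])@np.array(X)+np.array(p["t"]);q=np.array(p["camera_matrix"])@c;return q[:2]/q[2]
def near(w,c,r,z0,z1):
    m=(np.hypot(w[...,0]-c[0],w[...,1]-c[1])<r)&(w[...,2]>z0)&(w[...,2]<z1); return w[m]
E
python3 - <<'E'
from h import *
for c in("top","side"):
    p=get_image(c);w=cloud(p)
    for n,cc,r,a,b in(("bar",(563,-82),40,78,97),("tab",(540,40),30,66,82)):
        q=near(w,cc,r,a,b)
        if len(q)>5:
            x=q[:,:2].astype(np.float32); print(c,n,len(q),np.round(np.median(q,0),1),cv2.minAreaRect(x),q[:,2].max())
    print(np.round(proj(p,(563,-82,88))),np.round(proj(p,(540,40,74))))
    q=near(w,(531,63),215,12,24); print(c,"board",len(q),cv2.minAreaRect(q[:,:2].astype(np.float32)))
E
```

```text
top bar 78 [565.6 -84.8  86.6] ((565.8585205078125, -84.49435424804688), (43.413021087646484, 12.690585136413574), 13.409689903259277) 96.95886201831173
top tab 60 [540.9  37.8  73.8] ((541.62353515625, 37.522499084472656), (35.45022964477539, 11.928642272949219), 10.66373348236084) 81.18909647762453
[393. 214.] [347. 224.]
top board 4615 ((526.6513671875, 59.63972473144531), (368.3271789550781, 391.4534606933594), 8.774983406066895)
side bar 64 [561.3 -79.5  83.4] ((560.9893188476562, -80.01925659179688), (45.52750015258789, 15.09386157989502), 6.902011871337891) 87.69128423990347
side tab 62 [537.1  43.4  70.7] ((537.153564453125, 40.742977142333984), (34.919288635253906, 15.552234649658203), 13.667261123657227) 73.94834109943261
[318. 200.] [305. 229.]
side board 2678 ((557.0441284179688, 79.68943786621094), (312.39404296875, 416.3096618652344), 23.469303131103516)
```

```bash
python3 - <<'E'
from h import *
import plant
print([n for n in dir(plant) if n[0]!='_'])
try: print(hold_point_z)
except Exception as e: print(e)
P={}
for c in("top","side"):
  for k in range(3):
    p=get_image(c)
    for l in("knob_grip","keeper_tab","decanter","cradle","jar"):
        for d in tip_of(p,l):
            x=np.array(d["point"])
            if l!="decanter" or abs(x[1]-170)<25: P.setdefault((c,l),[]).append(x)
  w=cloud(p)
  q=near(w,(721,-41),75,100,160); 
  if len(q): print(c,"jar pts",len(q),q.min(0),q.max(0),cv2.minEnclosingCircle(q[:,:2].astype(np.float32)))
  cr=p["color"]
  if c=="top":
    hsv=cv2.cvtColor(cr,cv2.COLOR_RGB2HSV); m=(hsv[...,2]>120)&(hsv[...,1]>100)&(w[...,2]>12)&(w[...,2]<48)&(np.abs(w[...,0]-531)<150)&(np.abs(w[...,1]-63)<230)
    m=cv2.morphologyEx(m.astype(np.uint8),cv2.MORPH_OPEN,np.ones((3,3)))>0
    print(cv2.minAreaRect(w[m][:,:2].astype(np.float32)))
for k,v in P.items(): print(k,len(v),np.round(np.mean(v,0),1),np.round(np.std(v,0),1))
E
```

```text
['PlanningError', 'boxes_of', 'get_image', 'get_obs', 'hold_point_z', 'job_done', 'tip_of']
18.700000000000003
top jar pts 1080 [671.04116984 -88.54463209 100.10592912] [770.59227189   6.3295581  152.8075432 ] ((720.681640625, -39.16800308227539), 49.98619842529297)
((537.5169067382812, 62.57505798339844), (181.49974060058594, 401.71368408203125), 11.41616153717041)
side jar pts 811 [670.54006576 -82.78741919 100.01431162] [764.56454272  10.99242107 148.12108203] ((718.6456909179688, -37.58359146118164), 50.296958923339844)
('top', 'knob_grip') 3 [566.7 -83.8  78.5] [1.6 2.  0.6]
('top', 'keeper_tab') 6 [589.2  54.7  32.3] [80.4 61.1 28.9]
('top', 'decanter') 3 [512.5 169.   18.3] [0.9 1.2 0.9]
('top', 'cradle') 3 [531.2  61.5  -5.2] [1.  0.4 1.8]
('top', 'jar') 3 [722.5 -40.3  -2.6] [0.7 0.9 0.7]
('side', 'knob_grip') 1 [563.6 -83.5  81. ] [0. 0. 0.]
('side', 'keeper_tab') 4 [532.5  71.5  49.1] [12.6 55.8 18.7]
('side', 'decanter') 3 [512.  171.4  19.7] [1.  0.7 1.2]
('side', 'cradle') 5 [538.2  61.8  -1.8] [109.7  59.9   1.6]
('side', 'jar') 4 [667.1  12.2   4.2] [91.7 91.4  8.7]
```

Call:
{"name": "drive_tool", "arguments": {"increments": [[0.2,-0.11,0,0,0,0,40],[0.4,-0.23,0,0,0,0,40],[0.6,-0.345,0,0,0,0.01,40],[0.8,-0.46,0,0,0,0.02,40],[0.876,-0.502,0,0,0,0.038,40],[0.876,-0.502,0,0,0,0.038,40]], "grip_force": 10}}

```text
t: 3.2
tcp_pos: [280.4, -362.5, 239.1]
tcp_rot: [-0.0, 0.995, 0.102, 0.001]
wrist_force: [-0.8, -0.4, 0.3]
grip_width: 50.5
grasp_force: 0.0
```

```bash
cat >> h.py <<'E'
from scipy.spatial.transform import Rotation as Ro
def go(tgt,yaw):  # target TCP, tool-x yaw (tool down) -> increments shares
    o=get_obs();w,x,y,z=o["tcp_rot"];R=Ro.from_quat([x,y,z,w])
    T=Ro.from_euler('z',yaw)*Ro.from_euler('x',np.pi)
    print("t",round(o["t"],2),"tcp",np.round(o["tcp_pos"],1),"yaw",round(np.arctan2(*R.as_matrix()[[1,0],0]),4),"q",np.round(o["q"],2))
    print("inc",np.round(R.inv().apply(np.array(tgt)-o["tcp_pos"])/200,3),np.round((R.inv()*T).as_rotvec()/1.5,3))
E
python3 -c "
from h import *
go((565.5,-83.5,238),0.199)"
```

```text
t 3.2 tcp [ 280.4 -362.5  239.1] yaw 0.2034 q [-1.17  0.16  1.69  0.    1.29  0.2 ]
inc [ 1.678 -1.078  0.008] [-0.    -0.001  0.003]
```

Call:
{"name": "drive_tool", "arguments": {"increments": [[0.17,-0.11,0,0,0,0,40],[0.34,-0.22,0,0,0,0,40],[0.51,-0.33,0,0,0,0,40],[0.68,-0.44,0,0,0,0,40],[0.84,-0.54,0,0,0,0,40]]}}

```text
t: 3.62
tcp_pos: [421.6, -225.6, 238.9]
tcp_rot: [0.0, 0.995, 0.1, 0.0]
wrist_force: [-0.2, -0.7, -0.3]
grip_width: 39.9
grasp_force: 0.0
```

Call:
{"name": "drive_tool", "arguments": {"increments": [[0.17,-0.11,0,0,0,0,40],[0.34,-0.22,0,0,0,0,40],[0.51,-0.33,0,0,0,0,40],[0.66,-0.43,0,0,0,0,40],[0.77,-0.5,0,0,0,0,40],[0.84,-0.54,0,0,0,0,40],[0.84,-0.54,0,0,0,0,40]]}}

```text
t: 4.2
tcp_pos: [565.2, -86.1, 238.2]
tcp_rot: [-0.0, 0.995, 0.101, -0.0]
wrist_force: [-0.4, -0.6, 0.1]
grip_width: 40.1
grasp_force: 0.0
```

```bash
python3 -c "
from h import *
go((565.5,-83.5,110),0.199)
print(get_obs()['wrist_force'],get_obs()['torque'])"
```

```text
t 4.2 tcp [565.2 -86.1 238.2] yaw 0.2027 q [-0.36  0.42  1.35  0.    1.37  1.01]
inc [ 0.004 -0.012  0.641] [-0.    -0.     0.002]
[-0.40491972 -0.55643382  0.07458921] [ 0.02060561  0.01394116 -0.01081615]
```

Call:
{"name": "drive_tool", "arguments": {"increments": [[0.004,-0.012,0.18,0,0,0.002,40],[0.004,-0.012,0.36,0,0,0.002,40],[0.004,-0.012,0.5,0,0,0.002,40],[0.004,-0.012,0.6,0,0,0.002,40],[0.004,-0.012,0.641,0,0,0.002,40],[0.004,-0.012,0.641,0,0,0.002,40]]}}

```text
t: 4.7
tcp_pos: [563.0, -85.9, 109.1]
tcp_rot: [-0.001, 0.995, 0.098, -0.001]
wrist_force: [-0.4, 1.1, 0.6]
grip_width: 40.2
grasp_force: 0.0
```

```bash
python3 - <<'E'
from h import *
go((565.5,-83.5,60),0.199)
ims=[]
for c,u,v in(("top",393,214),("side",318,200)):
    p=get_image(c)["color"][v-60:v+60,u-65:u+65,::-1]; ims.append(cv2.resize(p,None,fx=3,fy=3,interpolation=2))
cv2.imwrite("pics/a.png",np.hstack(ims))
E
```

```text
t 4.7 tcp [563.  -85.9 109.1] yaw 0.196 q [-0.36  0.54  1.52 -0.    1.09  1.02]
inc [ 0.015 -0.009  0.246] [-0.001  0.002 -0.002]
```

View pics/a.png

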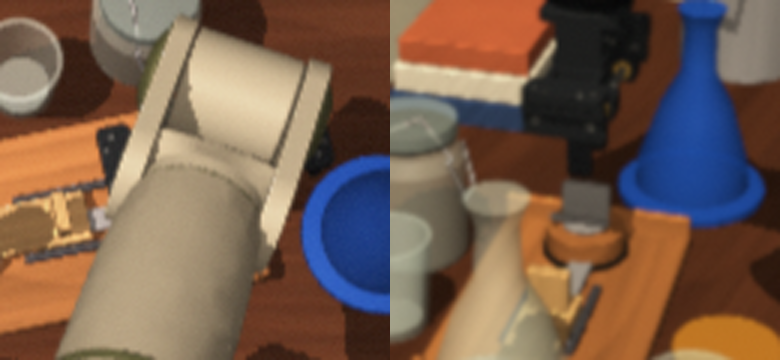

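The side crop shows a finger at (575,155), straight over the steel bar at (585,205), so they are aligned. The top view is blocked by the wrist. Going down.

Call:
{"name": "drive_tool", "arguments": {"increments": [[0.012,-0.008,0.1,0,0,0,40],[0.012,-0.008,0.19,0,0,0,40],[0.012,-0.008,0.24,0,0,0,40],[0.012,-0.008,0.243,0,0,0,40],[0.012,-0.008,0.243,0,0,0,40]]}}

```text
t: 5.22
tcp_pos: [566.5, -83.5, 62.8]
tcp_rot: [0.0, 0.995, 0.098, 0.0]
wrist_force: [1.0, -0.4, 0.2]
grip_width: 40.1
grasp_force: 0.0
```

Call:
{"name": "drive_tool", "arguments": {"increments": [[0,0,0,0,0,0,22],[0,0,0,0,0,0,18],[0,0,0,0,0,0,16]], "grip_force": 4}}

```text
t: 5.47
tcp_pos: [566.5, -83.4, 62.9]
tcp_rot: [0.0, 0.995, 0.098, 0.001]
wrist_force: [0.3, 0.4, 0.5]
grip_width: 21.9
grasp_force: 0.0
```

Call:
{"name": "drive_tool", "arguments": {"increments": [[0,0,0,0,0,0,10],[0,0,0,0,0,0,10],[0,0,0,0,0,0,10]], "grip_force": 4}}

```text
t: 5.72
tcp_pos: [566.2, -83.1, 62.3]
tcp_rot: [-0.0, 0.995, 0.098, 0.0]
wrist_force: [-0.3, 2.0, 3.6]
grip_width: 12.0
grasp_force: 4.0
```

```bash
python3 -c "
from h import *
go((565.5,-83.5,60),0.199)
o=get_obs();print(o['wrist_force'],o['torque'],o['grip_width'],o['grasp_force'])"
```

```text
t 5.72 tcp [566.2 -83.1  62.3] yaw 0.1968 q [-0.35  0.61  1.55  0.    0.99  1.02]
inc [-0.004  0.001  0.012] [-0.    -0.    -0.001]
[-0.30745864  2.01834     3.61521056] [ 3.39147185e-01  1.43388631e-01 -1.86642268e-04] 12.02087895744565 4.000043718115194
```

Call:
{"name": "drive_tool", "arguments": {"increments": [[0,0,0.005,0,0,0,10],[0,0,0.01,0,0,0,10],[0,0,0.01,0,0,0,10]]}}

```text
t: 5.97
tcp_pos: [566.4, -83.1, 60.4]
tcp_rot: [-0.0, 0.995, 0.098, 0.0]
wrist_force: [0.3, 2.4, 5.0]
grip_width: 12.0
grasp_force: 4.0
```

Call:
{"name": "drive_tool", "arguments": {"increments": [[0,0,0,0,0,0,8],[0,0,0,0,0,0,8],[0,0,0,0,0,0,8],[0,0,0,0,0,0,8]], "grip_force": 52}}

```text
t: 6.3
tcp_pos: [566.4, -83.1, 60.4]
tcp_rot: [0.0, 0.995, 0.098, 0.0]
wrist_force: [0.1, 2.7, 5.3]
grip_width: 11.3
grasp_force: 52.0
```

Call:
{"name": "drive_tool", "arguments": {"increments": [[0,0,0,0,0,-0.02,8],[0,0,0,0,0,-0.04,8],[0,0,0,0,0,-0.04,8],[0,0,0,0,0,-0.04,8]]}}

```text
t: 6.63
tcp_pos: [566.4, -83.0, 60.4]
tcp_rot: [-0.0, 0.992, 0.128, 0.0]
wrist_force: [-0.2, 3.0, 5.3]
grip_width: 11.3
grasp_force: 52.0
```

```bash
cat > s.py <<'E'
from h import *
o=get_obs();w,x,y,z=o["tcp_rot"]
print("t",round(o["t"],2),o["tcp_pos"].round(1),"yaw",2*np.arctan2(y,x).round(4),"F",o['wrist_force'].round(1),"T",o['torque'].round(3),"g",round(o['grip_width'],1),round(o['grasp_force'],1))
E
python3 s.py
```

```text
t 6.63 [566.4 -83.   60.4] yaw 0.257 F [-0.2  3.   5.3] T [0.489 0.117 0.003] g 11.3 52.0
```

Call:
{"name": "drive_tool", "arguments": {"increments": [[0,0,0,0,0,-0.015,8],[0,0,0,0,0,-0.03,8],[0,0,0,0,0,-0.03,8]]}}

```text
t: 6.88
tcp_pos: [566.4, -82.9, 60.4]
tcp_rot: [-0.0, 0.989, 0.151, 0.0]
wrist_force: [-0.1, 4.5, 6.2]
grip_width: 11.6
grasp_force: 52.0
```

```bash
python3 s.py
```

```text
t 6.88 [566.4 -82.9  60.4] yaw 0.3028 F [-0.1  4.5  6.2] T [ 0.619  0.08  -0.039] g 11.6 52.0
```

Call:
{"name": "drive_tool", "arguments": {"increments": [[0,0,0,0,0,-0.015,8],[0,0,0,0,0,-0.03,8],[0,0,0,0,0,-0.03,8]], "grip_force": 58}}

```text
t: 7.13
tcp_pos: [566.3, -82.8, 60.4]
tcp_rot: [-0.0, 0.985, 0.173, 0.0]
wrist_force: [-1.0, 4.2, 5.9]
grip_width: 11.4
grasp_force: 58.0
```

```bash
python3 s.py; python3 - <<'E'
from h import *
p=get_image("side")["color"][155:245,260:380,::-1]; cv2.imwrite("pics/b.png",cv2.resize(p,None,fx=6,fy=6,interpolation=2))
E
```

```text
t 7.13 [566.3 -82.8  60.4] yaw 0.3476 F [-1.   4.2  5.9] T [ 0.693  0.007 -0.219] g 11.4 58.0
```

View pics/b.png

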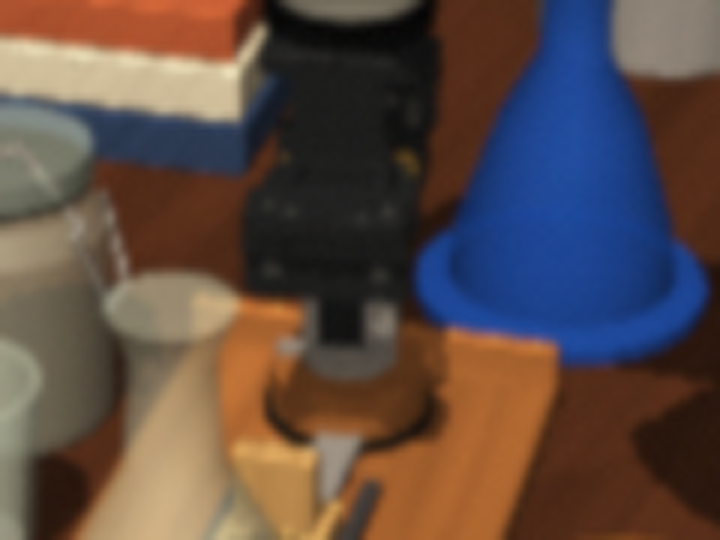

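The picture shows the finger at (345,325), pressed on the bar with the nose at (290,345). The torque is building (-0.22 N m), so I'll keep turning.

Call:
{"name": "drive_tool", "arguments": {"increments": [[0,0,0,0,0,-0.015,8],[0,0,0,0,0,-0.03,8],[0,0,0,0,0,-0.03,8]]}}

```text
t: 7.43
tcp_pos: [566.3, -82.7, 60.4]
tcp_rot: [-0.0, 0.981, 0.195, 0.0]
wrist_force: [-1.1, 4.6, 6.0]
grip_width: 11.7
grasp_force: 58.0
```

```bash
python3 s.py
```

```text
t 7.43 [566.3 -82.7  60.4] yaw 0.3924 F [-1.1  4.6  6. ] T [ 0.84  -0.026 -0.183] g 11.7 58.0
```

Call:
{"name": "drive_tool", "arguments": {"increments": [[0,0,0,0,0,-0.015,8],[0,0,0,0,0,-0.03,8],[0,0,0,0,0,-0.03,8]]}}

```text
t: 7.68
tcp_pos: [566.3, -82.6, 60.4]
tcp_rot: [-0.0, 0.976, 0.217, 0.0]
wrist_force: [-0.8, 5.6, 5.8]
grip_width: 11.5
grasp_force: 58.0
```

```bash
python3 s.py
```

```text
t 7.68 [566.3 -82.6  60.4] yaw 0.4374 F [-0.8  5.6  5.8] T [ 0.882  0.063 -0.247] g 11.5 58.0
```

Call:
{"name": "drive_tool", "arguments": {"increments": [[0,0,0,0,0,-0.015,8],[0,0,0,0,0,-0.03,8],[0,0,0,0,0,-0.03,8],[0,0,0,0,0,-0.03,8],[0,0,0,0,0,-0.03,8]]}}

```text
t: 8.1
tcp_pos: [566.2, -82.5, 60.4]
tcp_rot: [-0.001, 0.971, 0.238, 0.0]
wrist_force: [-1.0, 5.6, 6.4]
grip_width: 11.5
grasp_force: 58.0
```

```bash
python3 s.py;python3 - <<'E'
from h import *
p=get_image("side")["color"][180:230,285:345,::-1]; cv2.imwrite("pics/c.png",cv2.resize(p,None,fx=10,fy=10,interpolation=2))
E
```

```text
t 8.1 [566.2 -82.5  60.4] yaw 0.481 F [-1.   5.6  6.4] T [ 1.012  0.051 -0.372] g 11.5 58.0
```

View pics/c.png

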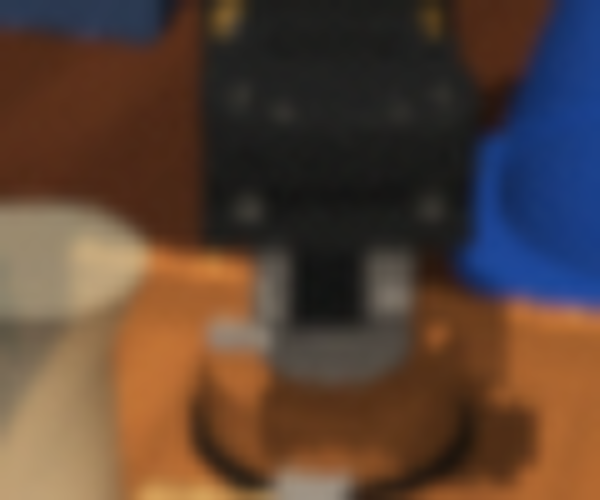

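The crop shows the bar from (255,285) to (415,285), still square to the finger, with the nose at (235,335). The torque has risen to 0.37, so it's loading up. Continuing.

Call:
{"name": "drive_tool", "arguments": {"increments": [[0,0,0,0,0,-0.015,8],[0,0,0,0,0,-0.03,8],[0,0,0,0,0,-0.03,8]]}}

```text
t: 8.4
tcp_pos: [566.2, -82.4, 60.4]
tcp_rot: [-0.001, 0.966, 0.26, 0.0]
wrist_force: [-0.2, 4.7, 6.3]
grip_width: 11.5
grasp_force: 58.0
```

```bash
python3 s.py
```

```text
t 8.4 [566.2 -82.4  60.4] yaw 0.5268 F [-0.2  4.7  6.3] T [ 1.059  0.167 -0.548] g 11.5 58.0
```

Call:
{"name": "drive_tool", "arguments": {"increments": [[0,0,0,0,0,-0.015,8],[0,0,0,0,0,-0.025,8],[0,0,0,0,0,-0.025,8]]}}

```text
t: 8.65
tcp_pos: [566.1, -82.4, 60.4]
tcp_rot: [-0.001, 0.96, 0.279, 0.0]
wrist_force: [-1.8, 7.1, 7.5]
grip_width: 11.3
grasp_force: 58.0
```

```bash
python3 s.py
```

```text
t 8.65 [566.1 -82.4  60.4] yaw 0.5648 F [-1.8  7.1  7.5] T [1.078 0.144 0.092] g 11.3 58.0
```

Call:
{"name": "drive_tool", "arguments": {"increments": [[0,0,0,0,0,-0.06,8],[0,0,0,0,0,-0.12,8],[0,0,0,0,0,-0.18,8],[0,0,0,0,0,-0.24,8],[0,0,0,0,0,-0.28,8],[0,0,0,0,0,-0.3,8],[0,0,0,0,0,-0.3,8]], "grip_force": 45}}

```text
t: 9.23
tcp_pos: [565.5, -81.7, 60.4]
tcp_rot: [-0.001, 0.874, 0.487, -0.0]
wrist_force: [-4.6, 9.9, 10.3]
grip_width: 11.5
grasp_force: 45.0
```

```bash
python3 s.py
```

```text
t 9.23 [565.5 -81.7  60.4] yaw 1.0162 F [-4.6  9.9 10.3] T [ 1.538  0.741 -0.066] g 11.5 45.0
```

Call:
{"name": "drive_tool", "arguments": {"increments": [[0,-0.004,0,0,0,-0.03,8],[0,-0.004,-0.003,0,0,-0.06,8],[0,-0.004,-0.003,0,0,-0.07,8],[0,-0.004,-0.003,0,0,-0.07,8]]}}

```text
t: 9.57
tcp_pos: [565.2, -81.6, 60.4]
tcp_rot: [-0.001, 0.847, 0.531, 0.0]
wrist_force: [-1.1, 6.9, 3.4]
grip_width: 11.4
grasp_force: 45.0
```

```bash
python3 s.py
```

```text
t 9.57 [565.2 -81.6  60.4] yaw 1.1202 F [-1.1  6.9  3.4] T [ 1.189  0.013 -0.014] g 11.4 45.0
```

Call:
{"name": "drive_tool", "arguments": {"increments": [[0,0,0,0,0,-0.01,8],[0,0,0,0,0,-0.02,8],[0,0,0,0,0,-0.02,8]]}}

```text
t: 9.82
tcp_pos: [565.1, -81.6, 60.5]
tcp_rot: [-0.001, 0.839, 0.544, 0.0]
wrist_force: [-0.2, 7.0, 2.4]
grip_width: 12.1
grasp_force: 45.0
```

```bash
python3 s.py
```

```text
t 9.82 [565.1 -81.6  60.5] yaw 1.1502 F [-0.2  7.   2.4] T [ 1.209  0.134 -0.02 ] g 12.1 45.0
```

Call:
{"name": "drive_tool", "arguments": {"increments": [[0,0,0,0,0,-0.01,8],[0,0,0,0,0,-0.02,8],[0,0,0,0,0,-0.02,8]]}}

```text
t: 10.07
tcp_pos: [565.1, -81.5, 60.4]
tcp_rot: [-0.001, 0.831, 0.556, 0.0]
wrist_force: [-1.8, 7.2, 3.7]
grip_width: 11.7
grasp_force: 45.0
```

```bash
python3 s.py
```

```text
t 10.07 [565.1 -81.5  60.4] yaw 1.1802 F [-1.8  7.2  3.7] T [1.273 0.087 0.005] g 11.7 45.0
```

Call:
{"name": "drive_tool", "arguments": {"increments": [[0,0,0,0,0,-0.01,8],[0,0,0,0,0,-0.02,8],[0,0,0,0,0,-0.03,8],[0,0,0,0,0,-0.03,8]]}}

```text
t: 10.4
tcp_pos: [565.0, -81.5, 60.4]
tcp_rot: [-0.001, 0.818, 0.575, 0.0]
wrist_force: [-1.8, 9.0, 3.6]
grip_width: 11.6
grasp_force: 45.0
```

```bash
python3 s.py
```

```text
t 10.4 [565.  -81.5  60.4] yaw 1.2252 F [-1.8  9.   3.6] T [ 1.301  0.196 -0.029] g 11.6 45.0
```

Call:
{"name": "drive_tool", "arguments": {"increments": [[0.004,0,0,0,0,-0.01,8],[0.004,0,0,0,0,-0.02,8],[0.004,0,0,0,0,-0.03,8],[0.004,0,0,0,0,-0.03,8]]}}

```text
t: 10.73
tcp_pos: [564.9, -81.4, 60.4]
tcp_rot: [-0.001, 0.805, 0.593, -0.0]
wrist_force: [-3.9, 5.1, 4.6]
grip_width: 12.0
grasp_force: 45.0
```

```bash
python3 s.py
```

```text
t 10.73 [564.9 -81.4  60.4] yaw 1.2702 F [-3.9  5.1  4.6] T [ 0.649  0.527 -0.043] g 12.0 45.0
```

Call:
{"name": "drive_tool", "arguments": {"increments": [[0,0,0,0,0,-0.01,8],[0,0,0,0,0,-0.02,8],[0,0,0,0,0,-0.03,8],[0,0,0,0,0,-0.03,8]]}}

```text
t: 11.07
tcp_pos: [564.9, -81.3, 60.4]
tcp_rot: [-0.001, 0.791, 0.611, -0.001]
wrist_force: [-4.5, 4.5, 5.9]
grip_width: 11.3
grasp_force: 45.0
```

```bash
python3 s.py
```

```text
t 11.07 [564.9 -81.3  60.4] yaw 1.3152 F [-4.5  4.5  5.9] T [ 0.716  0.65  -0.107] g 11.3 45.0
```

Call:
{"name": "drive_tool", "arguments": {"increments": [[0,0,0,0,0,-0.01,8],[0,0,0,0,0,-0.015,8],[0,0,0,0,0,-0.015,8]]}}

```text
t: 11.32
tcp_pos: [564.8, -81.3, 60.4]
tcp_rot: [-0.001, 0.785, 0.62, -0.001]
wrist_force: [-5.1, 5.3, 5.9]
grip_width: 11.5
grasp_force: 45.0
```

```bash
cat >> s.py <<'E'
L=[]
for i in range(4): get_image("side"); L.append(get_obs()["torque"][2].round(3))
print(L,np.mean(L).round(3))
E
python3 s.py
```

```text
t 11.32 [564.8 -81.3  60.4] yaw 1.3374 F [-5.1  5.3  5.9] T [ 0.689  0.682 -0.039] g 11.5 45.0
[np.float64(-0.024), np.float64(-0.071), np.float64(-0.055), np.float64(0.006)] -0.036
```

Call:
{"name": "drive_tool", "arguments": {"increments": [[0.002,-0.002,0,0,0,-0.01,8],[0.003,-0.003,-0.002,0,0,-0.02,8],[0.003,-0.003,-0.002,0,0,-0.025,8],[0.003,-0.003,-0.002,0,0,-0.025,8]]}}

```text
t: 11.85
tcp_pos: [564.7, -81.2, 60.5]
tcp_rot: [-0.001, 0.773, 0.635, -0.0]
wrist_force: [-3.5, 1.9, -0.7]
grip_width: 11.4
grasp_force: 45.0
```

```bash
python3 s.py
```

```text
t 11.85 [564.7 -81.2  60.5] yaw 1.3748 F [-3.5  1.9 -0.7] T [ 0.199  0.47  -0.005] g 11.4 45.0
[np.float64(-0.068), np.float64(-0.026), np.float64(-0.011), np.float64(-0.005)] -0.028
```

Call:
{"name": "drive_tool", "arguments": {"increments": [[0,0,0,0,0,-0.01,8],[0,0,0,0,0,-0.02,8],[0,0,0,0,0,-0.025,8],[0,0,0,0,0,-0.025,8]]}}

```text
t: 12.38
tcp_pos: [564.7, -81.2, 60.5]
tcp_rot: [-0.001, 0.761, 0.649, -0.0]
wrist_force: [-5.2, 1.5, -2.2]
grip_width: 11.5
grasp_force: 45.0
```

```bash
python3 s.py
```

```text
t 12.38 [564.7 -81.2  60.5] yaw 1.4128 F [-5.2  1.5 -2.2] T [ 0.18   0.726 -0.106] g 11.5 45.0
[np.float64(-0.022), np.float64(-0.004), np.float64(0.003), np.float64(-0.049)] -0.018
```

Call:
{"name": "drive_tool", "arguments": {"increments": [[0,0,0,0,0,-0.01,8],[0,0,0,0,0,-0.02,8],[0,0,0,0,0,-0.025,8],[0,0,0,0,0,-0.025,8]]}}

```text
t: 12.92
tcp_pos: [564.6, -81.2, 60.5]
tcp_rot: [-0.001, 0.748, 0.663, -0.0]
wrist_force: [-6.3, 1.5, -2.1]
grip_width: 11.7
grasp_force: 45.0
```

```bash
python3 s.py
```

```text
t 12.92 [564.6 -81.2  60.5] yaw 1.4502 F [-6.3  1.5 -2.1] T [ 0.215  0.842 -0.149] g 11.7 45.0
[np.float64(-0.141), np.float64(-0.127), np.float64(-0.144), np.float64(-0.114)] -0.132
```

Call:
{"name": "drive_tool", "arguments": {"increments": [[0,0,0,0,0,-0.007,8],[0,0,0,0,0,-0.013,8],[0,0,0,0,0,-0.013,8]]}}

```text
t: 13.37
tcp_pos: [564.6, -81.2, 60.5]
tcp_rot: [-0.001, 0.742, 0.67, -0.0]
wrist_force: [-6.0, 1.3, -2.3]
grip_width: 11.7
grasp_force: 45.0
```

```bash
python3 s.py
```

```text
t 13.37 [564.6 -81.2  60.5] yaw 1.4694 F [-6.   1.3 -2.3] T [ 0.208  0.799 -0.225] g 11.7 45.0
[np.float64(-0.239), np.float64(-0.176), np.float64(-0.166), np.float64(-0.256)] -0.209
```

Call:
{"name": "drive_tool", "arguments": {"increments": [[0,0,0,0,0,-0.006,8],[0,0,0,0,0,-0.007,8],[0,0,0,0,0,-0.007,8]]}}

```text
t: 13.82
tcp_pos: [564.6, -81.2, 60.5]
tcp_rot: [-0.001, 0.739, 0.674, -0.0]
wrist_force: [-6.2, 2.9, -2.8]
grip_width: 11.6
grasp_force: 45.0
```

```bash
python3 s.py
```

```text
t 13.82 [564.6 -81.2  60.5] yaw 1.4796 F [-6.2  2.9 -2.8] T [ 0.215  0.926 -0.237] g 11.6 45.0
[np.float64(-0.238), np.float64(-0.278), np.float64(-0.265), np.float64(-0.217)] -0.25
```

Call:
{"name": "drive_tool", "arguments": {"increments": [[0,0,0,0,0,0.01,8],[0,0,0,0,0,0.022,8],[0,0,0,0,0,0.022,8]]}}

```text
t: 14.27
tcp_pos: [564.6, -81.2, 60.5]
tcp_rot: [-0.001, 0.75, 0.662, -0.001]
wrist_force: [-5.0, 1.9, -2.1]
grip_width: 11.7
grasp_force: 45.0
```

Call:
{"name": "drive_tool", "arguments": {"increments": [[0,0,0,0,0,0,30],[0,0,0,0,0,0,40],[0,0,0,0,0,0,40],[0,0,0,0,0,0,40]], "grip_force": 10}}

```text
t: 14.6
tcp_pos: [565.8, -81.6, 61.3]
tcp_rot: [0.001, 0.75, 0.662, 0.0]
wrist_force: [-0.1, 0.2, -0.2]
grip_width: 36.4
grasp_force: 0.0
```

```bash
python3 s.py
```

```text
t 14.6 [565.8 -81.6  61.3] yaw 1.4464 F [-0.1  0.2 -0.2] T [-0.023 -0.072 -0.016] g 36.4 0.0
[np.float64(0.007), np.float64(0.002), np.float64(0.009), np.float64(0.002)] 0.005
```

Call:
{"name": "drive_tool", "arguments": {"increments": [[0,0,-0.1,0,0,0,60],[0,0,-0.28,0,0,0,60],[0,0,-0.46,0,0,0,60],[0,0,-0.5,0,0,0,60],[0,0,-0.5,0,0,0,60]]}}

```text
t: 15.22
tcp_pos: [566.4, -81.7, 163.6]
tcp_rot: [0.002, 0.75, 0.662, 0.001]
wrist_force: [0.3, 0.5, 0.2]
grip_width: 60.0
grasp_force: 0.0
```

```bash
python3 - <<'E'
from h import *
go((540.2,40.5,130),1.770)
p=get_image("side");w=cloud(p)
ex=np.array([np.cos(.199),np.sin(.199)]);ey=np.array([-ex[1],ex[0]])
for c in("side","top"):
    p=get_image(c);w=cloud(p); d=w[...,:2]-[540.2,40.5]; a=d@ex;b=d@ey
    for x0,x1 in((-50,-36),(-36,-20),(-16,16),(20,36),(36,50)):
        for y0,y1 in((-12,12),(-40,-14)):
            m=(a>x0)&(a<x1)&(b>y0)&(b<y1); q=w[m][:,2]
            if len(q): print(c,x0,x1,y0,len(q),np.percentile(q,[50,90,98]).round(0))
p=get_image("side"); cv2.imwrite("pics/d.png",cv2.resize(p["color"][170:270,250:380,::-1],None,fx=6,fy=6,interpolation=2))
for l in("keeper_tab","knob_grip"): print(l,[(np.round(d["point"]),d["conf"]) for d in tip_of(p,l)])
E
```

```text
t 15.22 tcp [566.4 -81.7 163.6] yaw 1.4464 q [-0.35  0.48  1.46  0.    1.2  -0.22]
inc [ 0.59  -0.206  0.166] [ 0.003  0.001 -0.216]
side -50 -36 -12 31 [16. 17. 17.]
side -50 -36 -40 296 [435. 476. 483.]
side -36 -20 -12 53 [25. 49. 68.]
side -36 -20 -40 265 [428. 470. 478.]
side -16 16 -12 145 [60. 72. 73.]
side -16 16 -40 3 [27. 32. 34.]
top -50 -36 -12 41 [18. 24. 29.]
top -50 -36 -40 43 [485. 488. 490.]
top -36 -20 -12 58 [26. 34. 38.]
top -36 -20 -40 37 [ 27. 483. 485.]
top -16 16 -12 105 [66. 77. 80.]
top -16 16 -40 101 [32. 39. 43.]
top 20 36 -12 25 [26. 37. 40.]
top 20 36 -40 43 [25. 34. 35.]
top 36 50 -12 40 [16. 21. 25.]
top 36 50 -40 44 [18. 23. 26.]
keeper_tab [(array([540.,  38.,  59.]), 0.84)]
knob_grip [(array([561., -83.,  77.]), 0.48), (array([534.,  68.,  -1.]), 0.4)]
```

View pics/d.png

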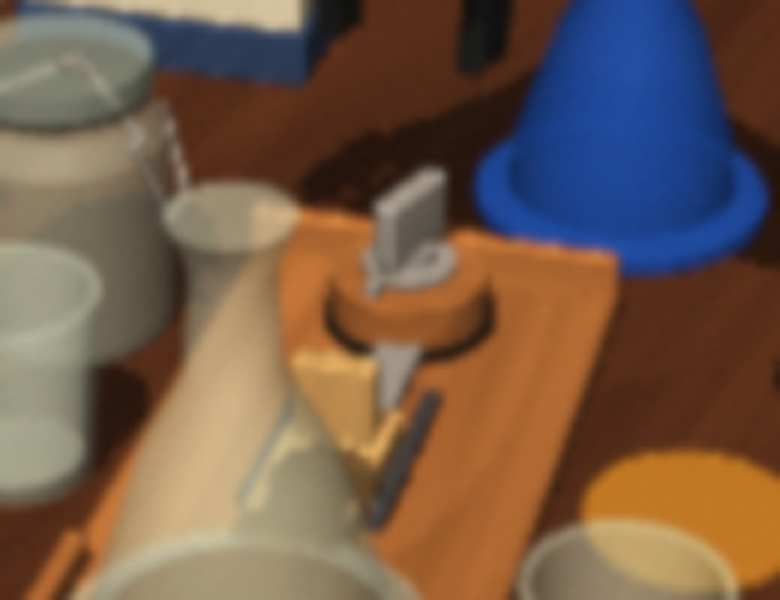

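The picture shows the bar turned well round at (405,215), the tab at (335,400) and low guides beside it at (410,460). The jar, tumblers and decanter haven't moved. On to the tab.

Call:
{"name": "drive_tool", "arguments": {"increments": [[0.15,-0.05,0,0,0,-0.07,60],[0.3,-0.1,0.03,0,0,-0.14,60],[0.45,-0.16,0.1,0,0,-0.21,60],[0.56,-0.2,0.16,0,0,-0.216,60],[0.588,-0.206,0.166,0.003,0.001,-0.216,60],[0.588,-0.206,0.166,0.003,0.001,-0.216,60]]}}

```text
t: 16.02
tcp_pos: [538.5, 41.5, 126.9]
tcp_rot: [-0.003, 0.633, 0.774, -0.002]
wrist_force: [-0.5, 0.1, -0.6]
grip_width: 60.1
grasp_force: 0.0
```

```bash
python3 -c "
from h import *
go((540.2,40,45),1.770)"
```

```text
t 16.02 tcp [538.5  41.5 126.9] yaw 1.7718 q [-0.14  0.46  1.59  0.    1.09 -0.34]
inc [-0.01   0.01   0.409] [-0.004 -0.002  0.001]
```

Call:
{"name": "drive_tool", "arguments": {"increments": [[-0.005,0.007,0.12,-0.002,0,0,60],[-0.005,0.007,0.25,-0.002,0,0,60],[-0.005,0.007,0.36,-0.002,0,0,60],[-0.005,0.007,0.4,-0.002,0,0,60],[-0.005,0.007,0.4,-0.002,0,0,60]]}}

```text
t: 16.43
tcp_pos: [539.8, 38.8, 46.5]
tcp_rot: [-0.002, 0.634, 0.773, -0.001]
wrist_force: [-0.1, 0.1, -0.3]
grip_width: 60.2
grasp_force: 0.0
```

Call:
{"name": "drive_tool", "arguments": {"increments": [[0,0,0,0,0,0,42],[0,0,0,0,0,0,40],[0,0,0,0,0,0,30],[0,0,0,0,0,0,30],[0,0,0,0,0,0,30]], "grip_force": 5}}

```text
t: 16.85
tcp_pos: [539.6, 39.5, 48.6]
tcp_rot: [-0.001, 0.633, 0.774, -0.0]
wrist_force: [-6.4, -3.2, 6.0]
grip_width: 36.0
grasp_force: 5.0
```

```bash
python3 s.py
```

```text
t 16.85 [539.6  39.5  48.6] yaw 1.7708 F [-6.4 -3.2  6. ] T [-0.563  1.062  0.019] g 36.0 5.0
[np.float64(-0.037), np.float64(0.053), np.float64(-0.019), np.float64(0.075)] 0.018
```

Call:
{"name": "drive_tool", "arguments": {"increments": [[0,-0.003,0,0,0,0,30],[0,-0.004,0,0,0,0,30],[0,-0.004,0,0,0,0,30]], "grip_force": 20}}

```text
t: 17.3
tcp_pos: [539.6, 39.5, 48.6]
tcp_rot: [-0.001, 0.633, 0.774, 0.0]
wrist_force: [-2.3, -1.4, 6.4]
grip_width: 36.0
grasp_force: 20.0
```

Call:
{"name": "drive_tool", "arguments": {"increments": [[-0.01,0,0,0,0,0,30],[-0.03,0,0,0,0,0,30],[-0.05,0,0,0,0,0,30],[-0.07,0,0,0,0,0,30],[-0.09,0,0,0,0,0,30],[-0.11,0,0,0,0,0,30],[-0.125,0,0,0,0,0,30],[-0.125,0,0,0,0,0,30]]}}

```text
t: 17.97
tcp_pos: [544.4, 15.2, 48.6]
tcp_rot: [-0.001, 0.633, 0.774, 0.0]
wrist_force: [-3.3, 0.7, 7.7]
grip_width: 35.7
grasp_force: 20.0
```

```bash
python3 s.py
```

```text
t 17.97 [544.4  15.2  48.6] yaw 1.7702 F [-3.3  0.7  7.7] T [-0.11   0.722  0.009] g 35.7 20.0
[np.float64(0.039), np.float64(0.033), np.float64(0.009), np.float64(0.015)] 0.024
```

Call:
{"name": "drive_tool", "arguments": {"increments": [[-0.01,0,0,0,0,0,30],[-0.02,0,0,0,0,0,30],[-0.026,0,0,0,0,0,30],[-0.03,0,0,0,0,0,30],[-0.03,0,0,0,0,0,30]]}}

```text
t: 18.58
tcp_pos: [545.4, 10.0, 48.5]
tcp_rot: [-0.002, 0.633, 0.774, 0.001]
wrist_force: [-4.1, 3.4, 8.2]
grip_width: 36.0
grasp_force: 20.0
```

```bash
python3 s.py
```

```text
t 18.58 [545.4  10.   48.5] yaw 1.7704 F [-4.1  3.4  8.2] T [ 0.551  0.698 -0.004] g 36.0 20.0
[np.float64(0.019), np.float64(0.022), np.float64(-0.028), np.float64(-0.038)] -0.006
```

Call:
{"name": "drive_tool", "arguments": {"increments": [[-0.005,0,0,0,0,0,30],[-0.008,0,0,0,0,0,30],[-0.008,0,0,0,0,0,30]]}}

```text
t: 19.03
tcp_pos: [545.5, 9.8, 48.5]
tcp_rot: [-0.002, 0.633, 0.774, 0.001]
wrist_force: [-4.3, 13.0, 10.3]
grip_width: 35.8
grasp_force: 20.0
```

```bash
python3 s.py
```

```text
t 19.03 [545.5   9.8  48.5] yaw 1.7702 F [-4.3 13.  10.3] T [1.905 0.743 0.082] g 35.8 20.0
[np.float64(-0.017), np.float64(0.03), np.float64(0.024), np.float64(0.006)] 0.011
```

Call:
{"name": "drive_tool", "arguments": {"increments": [[0,0,0,0,0,0,50],[0,0,0,0,0,0,60],[0,0,0,0,0,0,60],[0,0,0,0,0,0,60]]}}

```text
t: 19.57
tcp_pos: [546.0, 7.6, 47.6]
tcp_rot: [-0.001, 0.633, 0.774, 0.0]
wrist_force: [0.3, -0.1, -0.1]
grip_width: 59.1
grasp_force: 0.0
```

Call:
{"name": "drive_tool", "arguments": {"increments": [[0,0,-0.1,0,0,0,60],[0,0,-0.28,0,0,0,60],[0,0,-0.46,0,0,0,60],[0,0,-0.64,0,0,0,60],[0,0,-0.75,0,0,0,60],[0,0,-0.75,0,0,0,60]]}}

```text
t: 20.07
tcp_pos: [547.9, 7.0, 202.6]
tcp_rot: [0.003, 0.633, 0.774, 0.002]
wrist_force: [0.5, -0.5, 1.3]
grip_width: 60.1
grasp_force: 0.0
```

```bash
python3 - <<'E'
from h import *
p=get_image("side"); cv2.imwrite("pics/e.png",cv2.resize(p["color"][160:330,200:420,::-1],None,fx=3.5,fy=3.5,interpolation=2))
for l in("keeper_tab","knob_grip","decanter","tumbler1","jar"): print(l,[(np.round(d["point"]),round(d["conf"],2)) for d in tip_of(p,l)])
print(get_obs()["t"],get_obs()["wrist_force"])
E
```

```text
keeper_tab [(array([546.,  12.,  58.]), 0.88), (array([530.,  67.,   0.]), 0.33)]
knob_grip [(array([565., -83.,  79.]), 0.51)]
decanter [(array([ 526., -266.,    2.]), 0.95), (array([654., 384.,   3.]), 0.88), (array([510., 170.,  18.]), 0.67)]
tumbler1 [(array([676.,  72.,   3.]), 0.86), (array([372., 149.,  -3.]), 0.8)]
jar [(array([720., -40.,  -1.]), 0.7)]
20.3667 [-0.68208656 -0.37146389 -0.21213606]
```

View pics/e.png

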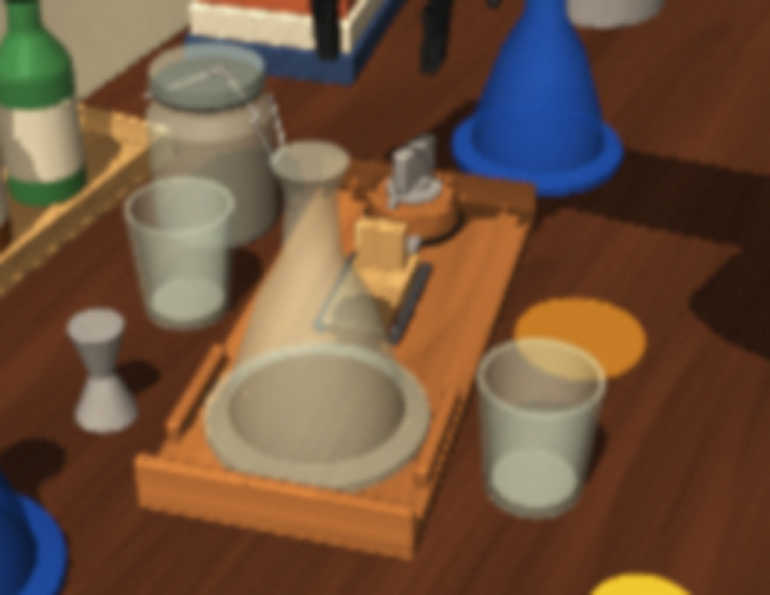

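The tab at (383,245) is drawn right back towards the knob at (410,165). Its guides are clear, the glassware stands as before, and the gripper is up and touching nothing.

```bash
python3 -c "
from plant import *
print(job_done())"
```

```text
the job is handed in; nothing more can be done
None
```

I broke the knob loose at about 0.55 N m and turned it to its open stop at about 0.25 N m. I then drew the keeper back the full 30 mm to its end stop and let go. In the last picture the decanter, tumblers and jar stood where they were, and I handed the job in at about 20 s; it returned no verdict.

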